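# Jack up the front of a desktop computer and hold it

## Task

The flat desktop computer has to be raised at the front: with the jack standing flat on the table and its handle up, set the jack's saddle centred under the lifting lug that carries the red cap (not the one with the white cap). Pump the handle once as a trial, pressing it down until both front feet are well off the table and letting it come up again until the computer is back on its feet, then press it down again to lift both front feet well clear, and finish while still holding the handle down. Lift with the jack alone, do not shove the computer along the table or disturb the caps, and leave the bottle, flask and stapler alone.

Things in the scene. Friction and masses are not known exactly. Their poses are not given: they have to be found in the camera images.
- computer: Flat dark grey desktop computer, 260 (its x) x 340 (its y) x 100 mm high, about 4 kg, loose on four 25 mm tall rubber feet. Origin at table level below the middle of its front face, the body extending to its +x; its front, with black panel and two lugs, faces its -x (towards the robot); z up. When a lug is raised the computer pivots on its two rear feet (230 mm behind the front face).
- lug_left: Left dark steel lifting lug, a flat tab 55 mm (x) x 50 mm (y) x 8 mm, part of the computer, sticking straight out of its front. Origin at the centre of the lug's underside, at 56 mm above the table when the computer stands on its feet and 27 mm ahead (-x) of the front face, 85 mm to its +y side. Its tip lies 27 mm farther towards the robot. Axes as the computer's.
- lug_right: Right dark steel lifting lug, the same, on the computer's -y side (85 mm off the middle).
- foot_front_left (a point): Centre of the underside of the computer's front foot on its +y side; 0 mm high at rest. Front feet rise by 0.78 of what the lug rises.
- foot_front_right (a point): The same, front foot on the -y side.
- red_cap: Loose red disc, 30 mm across, 9 mm high, lying on one of the two lugs: it marks the lug to lift at. Origin at the centre of its underside.
- white_cap: Loose white disc of the same size, lying on the other lug, which must not be lifted at. Origin at the centre of its underside.
- jack: Loose blue lever jack, 0.9 kg. Origin at table level right under the saddle's centre; its x points forward (saddle end), the handle runs back to -x; z up. Base plate 84 mm wide, 8 mm thick, from x = -140 to +35 mm. Housing 46 mm wide, 38 mm high, from x = -70 to +20 mm.
- jack_grip (a point): Grip point of the jack's upright black carrying post: post 26 mm (jack's x) x 28 mm (jack's y), from 38 to 95 mm high, centred 50 mm behind the saddle (jack x = -50 mm); this point is on its axis at 80 mm height. Can be pinched from above across jack's y.
- saddle: Round steel saddle of the jack, 34 mm across. Origin at the centre of its top face, at jack (0, 0), 50 mm above the table with the handle up, so 6 mm below the lugs. It rises 48 mm per rad of handle joint, 24 mm at most.
- handle_grip: Yellow grip at the handle's end, 60 mm long, 28 mm wide, 18 mm thick. Origin at the centre of its top face; its x runs along the handle towards the hinge, its z out of the top face. The hinge axis lies along jack's y at jack (-85, 0, 36) mm; this origin is 105 mm along the handle from the hinge and 9 mm above the handle's centre line. With the handle up it is about 95 mm high, fully down about 45 mm.
- handle (a joint): Handle angle in rad: 0 = up (handle rises backwards at 0.5 rad above level), 0.5 = fully down at its stop (level). A spring returns it to 0 when let go. Pressing at the yellow grip takes about 3 to 5 N unloaded and 8 to 14 N when lifting the computer. The saddle meets the lug at about 0.13; the front feet are 5 mm up at about 0.27.
- bottle: Bystander: upright closed clear bottle with blue lid, 64 mm across, 190 mm high. Origin under its centre.
- flask: Bystander: upright dark red flask, 62 mm across, 168 mm high. Origin under its centre.
- stapler: Bystander: stapler, 130 x 36 x 45 mm. Origin under its centre.

How it is judged:
By the outcome, as a careful person would: the job done as asked, in the order asked, and still so for the second after the job is handed in, while the arm keeps its last pose, push and grip.
It also fails if it takes over 54 s, if anything falls off the work surface, if the arm or the gripper's body presses on something with over 40 N, if the wrist force passes 120 N, or if a joint passes its speed limit or range.

## Robot

A 6-joint arm with a two-finger parallel gripper is mounted at the origin on the work surface. World frame = base frame: x ahead of the robot, y to its left, z up, the work surface at z = 0. Lengths are in m, angles in degrees, forces in N, time in s.
With the tool pointing down it reaches from about 0.4 to 0.825 m from the base axis. Payload 7 kg.
Tool frame: the origin (TCP) lies at the very end of the fingers, on their centre line; the grasp point (between the pads) lies 19 mm behind it (ctrl.tcp_to_grasp is the distance from the TCP to the grasp point, in m); z points along the fingers, y is the direction in which the jaws open and shut (so a half turn about z gives the same grasp; the last joint's range is limited). The gripper opens to 88 mm and grips with 3 to 60 N. Pads are 19 mm wide; open, the fingers measure 130 mm over their backs; the gripper's body (78 mm by 193 mm) begins 47 mm behind the grasp point.
Start: joints at [-60.269, 20.546, 0.682, 0, -70.136, -16.507], TCP at [0.154, -0.657, 0.227] pointing down, gripper open.
Joint ranges: [-176.03, 176.03], [-82.01, 121.73], [-58.28, 71.71], [-173.87, 95.51], [-174.79, -0.11], [-173.66, 173.66]. Speed limits (degrees/s): [136.94, 136.94, 172.46, 180, 180, 180].

## Interface

Orientations are given as [roll, pitch, yaw] about the fixed x, y, z axes, in that order (R = Rz(yaw) Ry(pitch) Rx(roll)).
In Python, from plant import ctrl gives the robot as it stands.
- The arm moves only by the tool jog_arm, never from a script. Its argument "commands" is a list of rows, each an object of numbers: "x", "y", "z": the shift along the tool's x, y, z in cm; "roll": the turn about the tool's z in rad. In form: [{"x": .., "y": .., "z": .., "roll": ..}, ...]. A call has 1 to 12 rows; each row shifts and turns the commanded pose from where the row before left it, along the tool's axes as they then stand; what a row does not reach is not made up. A row lasts 1/10 s, in which the tool goes at most 50 mm and 8.59 degrees, less where a joint would pass 70% of its speed; a pose out of reach is approached as far as the arm can. A call is refused whole if a number of a shift passes 5 or a number of a turn 0.15, either way. A call with a gripper value outside its range is refused whole. "gripper" is the finger opening in cm, from 0 to 8.76, set as the call begins (left out, the last holds). The fingers move at their own pace and stop on an object; the grip force is fixed at half the most. Time passes only in rows, so rows that do not move let the fingers close. It gives the time, the measured TCP pose, the force and the opening at its end, in the units of the state.
- ctrl.get_obs(): the state, without advancing time (a new reading comes with each control period).
- ctrl.snapshot(name): name is "scene" or "side" or "wrist"; returns a dict with "image" (384x512x3 uint8, red, green, blue), "mtx" (3x3 intrinsics, pixels), "position" and "orientation" of the camera in the world; the wrist camera has in their place "hand_eye" (4x4, takes a point from camera to tool coordinates, whose origin is the TCP and whose axes are the flange's). Camera axes: x right, y up, looking along -z (the intrinsics and any distortion apply to the point x, -y, -z); pixel columns grow to the right and rows downward; lengths in m; the calibration is good to about 2 mm. A picture is of the moment at which its call begins: read the wrist's pose just before it. There is no depth.
- ctrl.close_job(): hands the job in, once; it reports no verdict.
Trained networks look in the newest picture that a camera, given by its name, has taken for a name from the list of things; names that differ only in an ending like _2 or _b are one class to them, and where a whole thing is asked for, a point or a joint stands for the part that bears it (a point fixed in the world has none). Each returns a list of dicts, best first, with "confidence" (0 to 1); they miss things now and then, are a little off and sometimes report something else, mostly with a low value. They report only what shows in the picture. A call takes as long as a camera call.
- ctrl.search_frame(camera, query): "position" ([column, row] as shares, 0 to 1, of the picture: columns of its width, rows of its height, amid what is visible of it).
- ctrl.regions_of(camera, query): "mask" (384x512 bool, what is visible of it) and "position" ([column, row] as shares, 0 to 1, of the picture: columns of its width, rows of its height, amid what is visible of it).
The state is a dict: "clock": time; "joint_pos": joint angles; "qvel": joint speeds; "tau": joint torques, N m; "tool_pos": TCP position; "orientation": TCP orientation; "force": force on the tool from outside, world axes, zero at the start; "moment": the same for the moment, N m; "opening": finger opening in m.
Only numpy, scipy, OpenCV 4.12 (cv2) and the standard library are available. Lean on these libraries where they do the work, as an engineer would, in place of code of your own. Each camera call takes 0.05 s, during which the arm holds its last target.

## Working session

There is one attempt and no reset: what is moved stays moved. The work goes in short steps, Python scripts to look and compute and a tool call to move; the robot and the scene stay as the last step left them, time stands still between calls to the robot, and variables do not carry over. Pictures are saved under pics/ and viewed, and the job is handed in when it is done.

Besides the shell and the picture viewer there is one more tool, called after "Emit:" in YAML: its name, and indented under it one key for each argument. jog_arm: Moves the arm, as the interface text tells. Its arguments: {"type":"object","properties":{"commands":{"type":"array"},"gripper":{"type":"number"}},"required":["commands"]}

```bash
ls; mkdir -p pics; cat > h.py <<'E'
import numpy as np, cv2
from plant import ctrl
from scipy.spatial.transform import Rotation as R
def snap(n,f):
    o=ctrl.get_obs(); s=ctrl.snapshot(n); cv2.imwrite('pics/'+f,cv2.cvtColor(s['image'],cv2.COLOR_RGB2BGR)); return o,s
E
python3 - <<'E'
from h import *
for n in ['scene','side','wrist']:
    o,s=snap(n,n+'0.png')
    print(n,{k:(v if k!='image' else 0) for k,v in s.items()})
print(o)
E
```

```text
pics
scene {'image': 0, 'mtx': array([[366.37066246,   0.        , 256.18554124],
       [  0.        , 366.37066246, 190.83740757],
       [  0.        ,   0.        ,   1.        ]]), 'position': array([ 0.88638142, -0.3419697 ,  0.79876297]), 'orientation': array([31.7621156 , -0.48448049, 41.24164234])}
side {'image': 0, 'mtx': array([[466.09530832,   0.        , 253.25497105],
       [  0.        , 466.09530832, 194.52730641],
       [  0.        ,   0.        ,   1.        ]]), 'position': array([0.05572672, 1.0158992 , 0.73159649]), 'orientation': array([  60.40712522,   -0.98363922, -151.57306941])}
wrist {'image': 0, 'mtx': array([[273.55584595,   0.        , 254.69301958],
       [  0.        , 273.55584595, 193.26986653],
       [  0.        ,   0.        ,   1.        ]]), 'hand_eye': array([[-5.49643787e-04,  9.64824003e-01,  2.62896065e-01,
         7.08779501e-02],
       [ 9.99999051e-01,  1.98174721e-04,  1.36342679e-03,
        -3.37260897e-04],
       [ 1.26336754e-03,  2.62896565e-01, -9.64823196e-01,
        -1.58507429e-01],
       [ 0.00000000e+00,  0.00000000e+00,  0.00000000e+00,
         1.00000000e+00]])}
{'clock': 0.1, 'joint_pos': array([-6.02685395e+01,  2.05866002e+01,  6.38006218e-01, -1.71188283e-02,
       -7.01357575e+01, -1.65073463e+01]), 'qvel': array([ 0.04082994, -0.10110944,  0.1432255 ,  0.03925688,  0.01179139,
        0.0322288 ]), 'tau': array([-1.75230922e-03, -5.84162772e+01,  2.93752116e+01,  7.01553941e+00,
        1.01886241e-02, -8.06606204e-05]), 'tool_pos': array([ 0.15428413, -0.65667369,  0.22571885]), 'orientation': array([ 1.79914552e+02, -8.53927434e-03, -1.66781708e+02]), 'force': array([-0.18058874, -0.47484131, -0.06096845]), 'moment': array([ 0.02810635,  0.00673412, -0.0121596 ]), 'opening': 0.08770881960756315}
```

View pics/scene0.png

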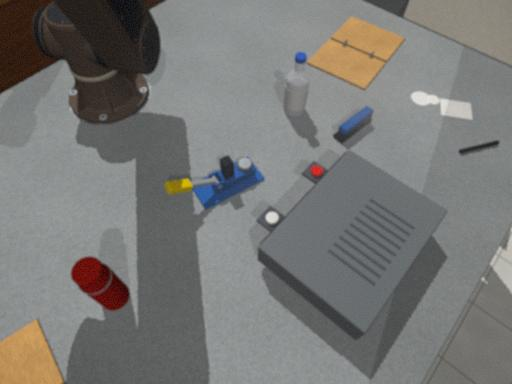

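View pics/side0.png

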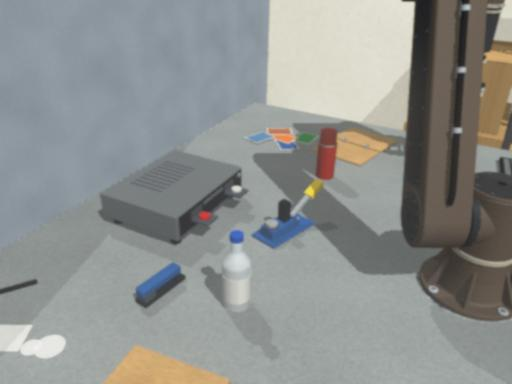

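View pics/wrist0.png

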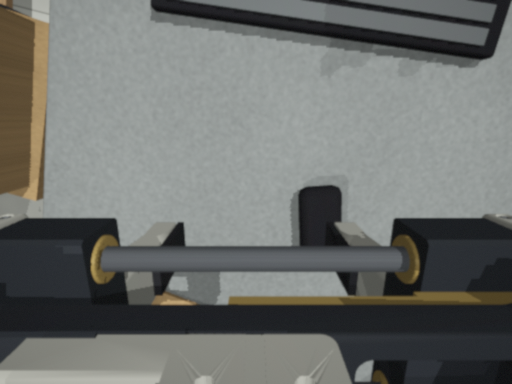

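```bash
cat >> h.py <<'E'
def cam(s,o=None):
    if 'hand_eye' in s:
        T=np.eye(4); T[:3,:3]=R.from_euler('xyz',o['orientation'],degrees=True).as_matrix(); T[:3,3]=o['tool_pos']
        return T@s['hand_eye'], s['mtx']
    T=np.eye(4); T[:3,:3]=R.from_euler('xyz',s['orientation'],degrees=True).as_matrix(); T[:3,3]=s['position']; return T,s['mtx']
def ray(C,p):
    T,K=C; d=np.array([(p[0]-K[0,2])/K[0,0],-(p[1]-K[1,2])/K[1,1],-1]); d=T[:3,:3]@d; return T[:3,3],d/np.linalg.norm(d)
def proj(C,X):
    T,K=C; q=T[:3,:3].T@(np.asarray(X)-T[:3,3]); return np.array([K[0,0]*q[0]/-q[2]+K[0,2],K[1,1]*q[1]/q[2]+K[1,2]])
def tri(rs):
    A=sum(np.eye(3)-np.outer(d,d) for o,d in rs); b=sum((np.eye(3)-np.outer(d,d))@o for o,d in rs); X=np.linalg.solve(A,b)
    return X,[np.linalg.norm((np.eye(3)-np.outer(d,d))@(X-o)) for o,d in rs]
def atz(C,p,z):
    o,d=ray(C,p); return o+d*(z-o[2])/d[2]
E
python3 - <<'E'
from h import *
S={}
for n in ['scene','side']:
    o,s=snap(n,n+'0.png'); S[n]=cam(s)
for q in ['red_cap','white_cap','saddle','jack_grip','handle_grip','lug_left','lug_right','jack','bottle','flask','stapler','computer']:
    P={}
    for n in S:
        r=ctrl.search_frame(n,q); 
        if r: P[n]=np.array(r[0]['position'])*[512,384]; c=r[0]['confidence']; print(q,n,P[n].round(1),round(c,2),end=' ')
    if len(P)==2:
        X,e=tri([ray(S[n],P[n]) for n in P]); print(X.round(4),np.round(e,4))
print(ctrl.get_obs()['clock'])
E
```

```text
red_cap scene [298.3  87.8] 0.33 red_cap side [199.9 215. ] 0.62 [0.5453 0.2667 0.1709] [0.0367 0.0367]
white_cap side [235.3 191.5] 0.59 saddle side [270.9 222.9] 0.64 jack_grip scene [220.5 178.7] 0.76 jack_grip side [286.1 223.7] 0.74 [ 0.4833 -0.0039  0.015 ] [0.0048 0.0048]
handle_grip scene [185.7 185.3] 0.71 handle_grip side [315.9 189.1] 0.58 [ 0.4555 -0.1049  0.0815] [0.0103 0.0103]
lug_left scene [309. 172.] 0.68 lug_left side [198.3 217.1] 0.84 [0.6637 0.1434 0.0589] [0.0165 0.0165]
lug_right scene [352.4 240. ] 0.48 lug_right side [231.1 192.7] 0.71 [0.7576 0.0078 0.0595] [0.084 0.084]
jack scene [222.8 180.5] 0.89 jack side [284.6 221.5] 0.83 [ 0.4913 -0.0062  0.0181] [0.0028 0.0028]
bottle scene [298.2  82.1] 0.77 bottle side [237.3 279.4] 0.92 [0.4472 0.3451 0.0817] [0.002 0.002]
flask scene [100.2 283.4] 0.95 flask side [327.9 153.7] 0.96 [ 0.5077 -0.3718  0.0791] [0. 0.]
stapler scene [353.8 122. ] 0.69 stapler side [204.5 215.9] 0.51 [0.6363 0.2489 0.1364] [0.0388 0.0388]
computer scene [351.9 237.3] 0.71 computer side [171.4 195. ] 0.89 [0.8283 0.067  0.0425] [0.0035 0.0035]
1.45
```

```bash
python3 - <<'E'
import cv2
a=cv2.imread('pics/scene0.png')[130:240,150:350]; cv2.imwrite('pics/sc1.png',cv2.resize(a,None,fx=4,fy=4,interpolation=cv2.INTER_CUBIC))
a=cv2.imread('pics/side0.png')[165:265,170:340]; cv2.imwrite('pics/sd1.png',cv2.resize(a,None,fx=4.6,fy=4.6,interpolation=cv2.INTER_CUBIC))
E
```

```text
(no output)
```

View pics/sc1.png

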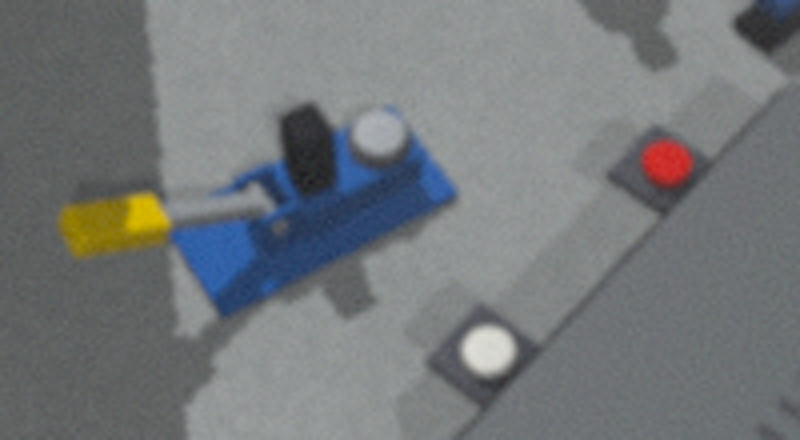

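View pics/sd1.png

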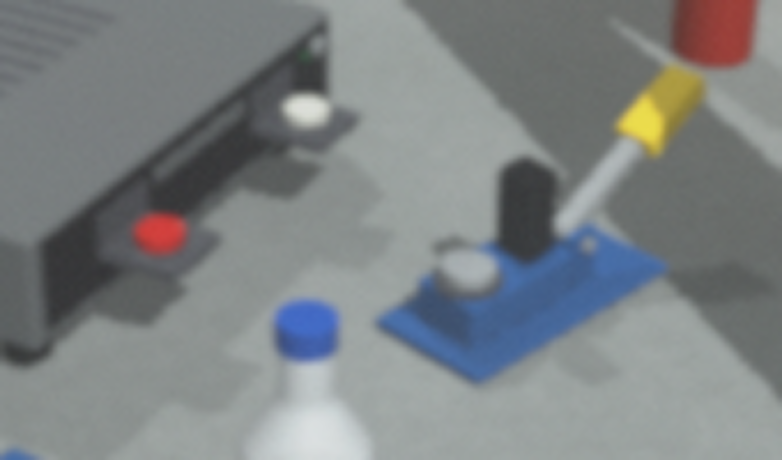

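```bash
python3 - <<'E'
import cv2
a=cv2.imread('pics/scene0.png')[140:345,250:455]; cv2.imwrite('pics/sc2.png',cv2.resize(a,None,fx=2.9,fy=2.9,interpolation=cv2.INTER_CUBIC))
E
python3 - <<'E'
from h import *
S={n:cam(ctrl.snapshot(n)) for n in ['scene','side']}
sc=lambda a:np.array(a)/4+[150,130]; sd=lambda a:np.array(a)/4.6+[170,165]
for k,a,b in [('saddle',(378,131),(468,268)),('post',(304,113),(527,166)),('red',(667,161),(160,228)),('white',(488,348),(307,106)),('gripend',(65,215),(690,70))]:
    X,e=tri([ray(S['scene'],sc(a)),ray(S['side'],sd(b))]); print(k,X.round(4),np.round(e,4))
for n,l in [('base',[(455,190),(222,315),(172,235),(395,106)]),]:
    for p in l: print(n,atz(S['scene'],sc(p),.008).round(4))
for p in [(610,172),(655,128),(432,358),(482,305),(485,410),(662,212),(540,348),(708,162)]: print('lug',atz(S['scene'],sc(p),.064).round(4))
for p in [(665,268),(478,382),(378,322)]: print('base side',atz(S['side'],sd(p),.008).round(4))
for p in [(358,120),(322,150),(220,240),(170,275),]: print('lug side',atz(S['side'],sd(p),.064).round(4))
E
```

```text
saddle [0.5047 0.0574 0.0431] [0.0004 0.0004]
post [0.4895 0.0115 0.094 ] [0.0009 0.0009]
red [0.6634 0.1437 0.0681] [0.0011 0.0011]
white [ 0.6639 -0.0266  0.0677] [0.0012 0.0012]
gripend [ 0.4444 -0.1343  0.1037] [0.0013 0.0013]
base [0.5565 0.0742 0.008 ]
base [ 0.5095 -0.0911  0.008 ]
base [ 0.4443 -0.0713  0.008 ]
base [0.4819 0.0991 0.008 ]
lug [0.6419 0.1174 0.064 ]
lug [0.6426 0.1624 0.064 ]
lug [ 0.6442 -0.0501  0.064 ]
lug [ 0.6433 -0.0053  0.064 ]
lug [ 0.6872 -0.055   0.064 ]
lug [0.6829 0.115  0.064 ]
lug [ 0.6858 -0.0049  0.064 ]
lug [0.6823 0.1632 0.064 ]
base side [ 0.4215 -0.0527  0.008 ]
base side [0.4695 0.1117 0.008 ]
base side [0.5476 0.0873 0.008 ]
lug side [ 0.6289 -0.0335  0.064 ]
lug side [0.6297 0.0113 0.064 ]
lug side [0.6288 0.1315 0.064 ]
lug side [0.6336 0.1767 0.064 ]
```

View pics/sc2.png

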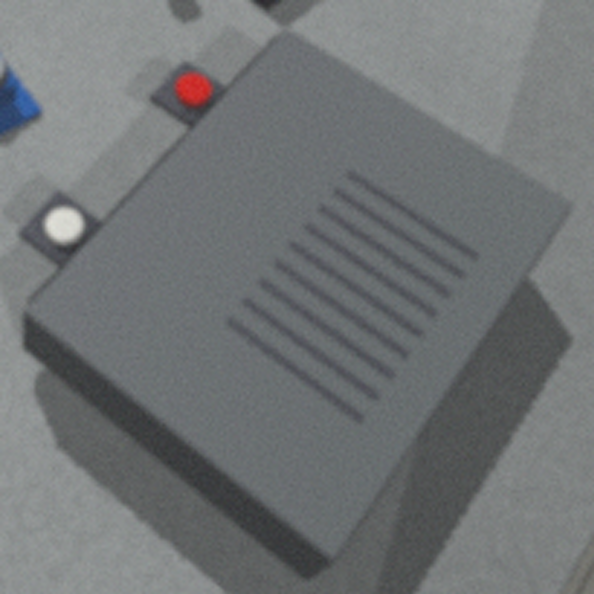

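Emit:
jog_arm:
  commands:
    - {"x": -2.6,"y": 3.5,"z": -0.2}
    - {"x": -2.6,"y": 3.5,"z": -0.2}
    - {"x": -2.6,"y": 3.5,"z": -0.2}
    - {"x": -2.6,"y": 3.5,"z": -0.2}
    - {"x": -2.6,"y": 3.5,"z": -0.2}
    - {"x": -2.6,"y": 3.5,"z": -0.2}
    - {"x": -2.6,"y": 3.5,"z": -0.2}
    - {"x": -2.6,"y": 3.5,"z": -0.2}
    - {"x": -2.6,"y": 3.5,"z": -0.2}
    - {"x": -2.6,"y": 3.5,"z": -0.2}
    - {"x": -2.6,"y": 3.5,"z": -0.2}
    - {"x": -2.6,"y": 3.5,"z": -0.2}

```text
validation failed for argument at $.co...
```

Emit:
jog_arm:
  commands:
    - {"x": -2.6,"y": 3.5,"z": -0.2,"roll": 0}
    - {"x": -2.6,"y": 3.5,"z": -0.2,"roll": 0}
    - {"x": -2.6,"y": 3.5,"z": -0.2,"roll": 0}
    - {"x": -2.6,"y": 3.5,"z": -0.2,"roll": 0}
    - {"x": -2.6,"y": 3.5,"z": -0.2,"roll": 0}
    - {"x": -2.6,"y": 3.5,"z": -0.2,"roll": 0}
    - {"x": -2.6,"y": 3.5,"z": -0.2,"roll": 0}
    - {"x": -2.6,"y": 3.5,"z": -0.2,"roll": 0}
    - {"x": -2.6,"y": 3.5,"z": -0.2,"roll": 0}
    - {"x": -2.6,"y": 3.5,"z": -0.2,"roll": 0}
    - {"x": -2.6,"y": 3.5,"z": -0.2,"roll": 0}
    - {"x": -2.6,"y": 3.5,"z": -0.2,"roll": 0}

```text
clock: 2.75
tool_pos: [0.3624, -0.1752, 0.2512]
orientation: [-180.0, 0.1, -166.8]
force: [1.3, 0.1, 0.1]
opening: 0.0875
```

Emit:
jog_arm:
  commands:
    - {"x": -3.5,"y": 2.8,"z": 0,"roll": 0}
    - {"x": -3.5,"y": 2.8,"z": 0,"roll": 0}
    - {"x": -3.5,"y": 2.8,"z": 0,"roll": 0}
    - {"x": -3.5,"y": 2.8,"z": 0,"roll": 0}
    - {"x": -3.5,"y": 2.8,"z": 0,"roll": 0}
    - {"x": 0,"y": 0,"z": 0,"roll": 0}
    - {"x": 0,"y": 0,"z": 0,"roll": 0}

```text
clock: 3.45
tool_pos: [0.5005, 0.0003, 0.2501]
orientation: [-180.0, -0.1, -166.7]
force: [-0.8, 1.4, -1.6]
opening: 0.0877
```

```bash
python3 - <<'E'
from h import *
import pickle
o,s=snap('wrist','w1.png'); pickle.dump((o,s),open('w1.pkl','wb')); print(o['tool_pos'],o['orientation'])
E
```

```text
[5.00520832e-01 2.56857451e-04 2.50085812e-01] [-1.79994093e+02 -6.42385620e-02 -1.66682769e+02]
```

View pics/w1.png

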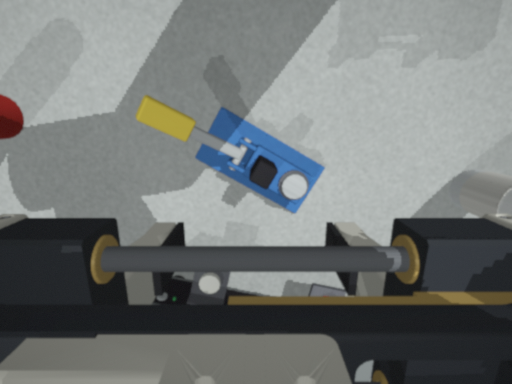

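Emit:
jog_arm:
  commands:
    - {"x": -3.0,"y": 1.9,"z": 0,"roll": 0}
    - {"x": -3.0,"y": 1.9,"z": 0,"roll": 0}
    - {"x": -3.0,"y": 1.9,"z": 0,"roll": 0}
    - {"x": -3.0,"y": 1.9,"z": 0,"roll": 0}
    - {"x": 0,"y": 0,"z": 0,"roll": 0}
    - {"x": 0,"y": 0,"z": 0,"roll": 0}

```text
clock: 4.1
tool_pos: [0.5995, 0.1002, 0.2503]
orientation: [-180.0, -0.0, -166.8]
force: [-0.2, -0.9, 0.5]
opening: 0.0876
```

```bash
python3 - <<'E'
from h import *
import pickle
o,s=snap('wrist','w2.png'); pickle.dump((o,s),open('w2.pkl','wb')); print(o['tool_pos'],o['orientation'])
E
```

```text
[0.59952346 0.10018747 0.25027294] [-1.79991918e+02 -4.74330556e-02 -1.66809766e+02]
```

View pics/w2.png

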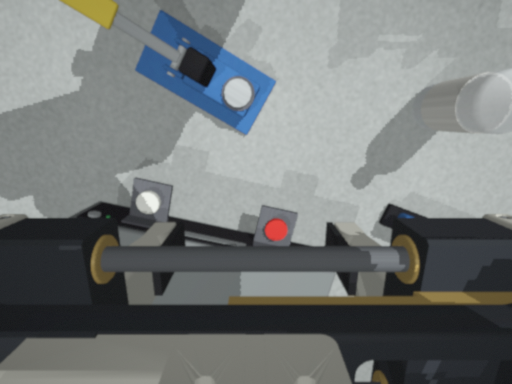

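```bash
python3 - <<'E'
import cv2
a=cv2.imread('pics/w1.png')[95:225,180:340]; b=cv2.imread('pics/w2.png')[0:140,125:285];c=cv2.imread('pics/w2.png')[165:255,110:310]
for n,i,f in [('a',a,4.5),('b',b,4.2),('c',c,4)]: cv2.imwrite(f'pics/w_{n}.png',cv2.resize(i,None,fx=f,fy=f,interpolation=cv2.INTER_CUBIC))
E
```

```text
(no output)
```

View pics/w_a.png

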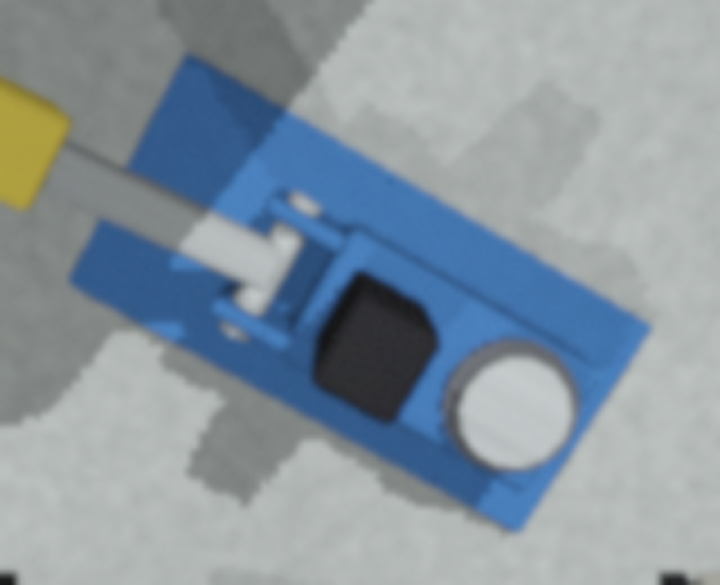

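View pics/w_b.png

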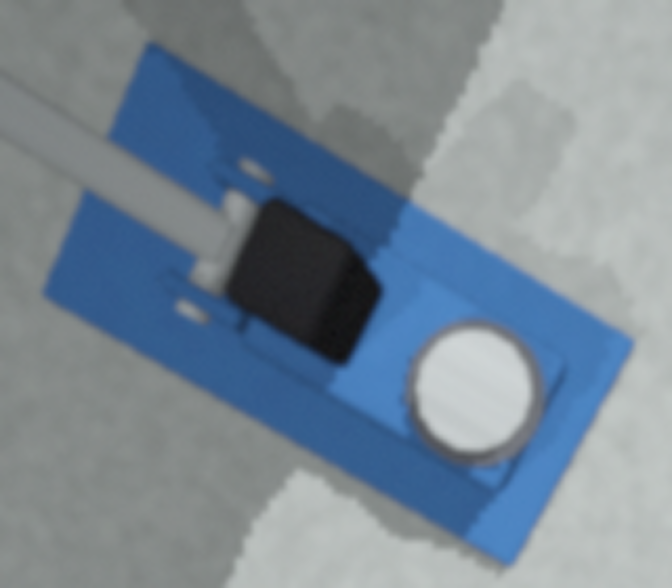

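View pics/w_c.png

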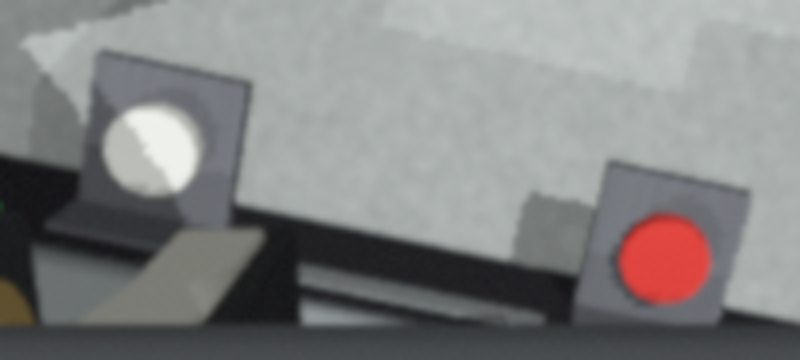

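```bash
cat > fit.py <<'E'
from h import *
import pickle
from scipy.optimize import least_squares
o1,s1=pickle.load(open('w1.pkl','rb')); o2,s2=pickle.load(open('w2.pkl','rb'))
C1,C2=cam(s1,o1),cam(s2,o2)
A=lambda p:np.array(p)/4.5+[180,95]; B=lambda p:np.array(p)/4.2+[125,0]; Cc=lambda p:np.array(p)/4+[110,165]
pa=[(190,55),(650,327),(518,531),(70,280),(515,406)]; pb=[(150,42),(633,343),(510,567),(43,292),(475,393)]
for x,y in zip(pa,pb): X,e=tri([ray(C1,A(x)),ray(C2,B(y))]); print(X.round(4),np.round(e,4))
M=np.array([(-.14,.042,.008),(.035,.042,.008),(.035,-.042,.008),(-.14,-.042,.008),(0,0,.05)])
# which corner is left? try both
def f(v,M):
    W=R.from_euler('z',v[2]).apply(M)+[v[0],v[1],v[3] if len(v)>3 else 0]
    return np.concatenate([proj(C1,w)-A(p) for w,p in zip(W,pa)]+[proj(C2,w)-B(p) for w,p in zip(W,pb)])
for v0 in ([.5,.05,1.28],[.5,.05,1.28,0]):
  r=least_squares(f,v0,args=(M,)); print('jack',r.x.round(4),np.degrees(r.x[2]),'rms',np.sqrt(np.mean(r.fun**2)),r.fun.round(1))
for p in [(100,50),(250,85),(612,162),(748,192)]: print('tip',atz(C2,Cc(p),.064).round(4))
for p in [(157,148),(665,257)]: print('cap',atz(C2,Cc(p),.073).round(4))
E
python3 fit.py
```

```text
[ 0.4269 -0.0647  0.009 ] [0.0001 0.0001]
[0.476  0.1001 0.0058] [0.0001 0.0001]
[0.5552 0.0768 0.005 ] [0.0002 0.0002]
[ 0.5046 -0.0891  0.0073] [0.0002 0.0002]
[0.5051 0.0562 0.0429] [0.0005 0.0005]
jack [0.5056 0.056  1.2797] 73.31975053748657 rms 0.928938225311237 [-0.7 -1.4  1.4  0.1  0.4  1.2 -1.1  0.6  0.2  1.7 -0.5 -1.5  1.3 -0.4
  0.4  0.6 -1.   0.5 -0.2 -0.4]
jack [ 0.5056  0.0556  1.2791 -0.0051] 73.2880056539596 rms 0.5478619907188687 [-0.5 -1.4  0.3 -0.5 -0.3  0.1 -0.6  0.  -0.6  0.8  0.5 -0.1  0.8 -0.
  0.2  0.3  0.3  0.9 -0.3 -0.1]
tip [ 0.6367 -0.0502  0.064 ]
tip [ 0.6372 -0.0014  0.064 ]
tip [0.6358 0.1191 0.064 ]
tip [0.6357 0.1657 0.064 ]
cap [ 0.6618 -0.0251  0.073 ]
cap [0.661  0.1429 0.073 ]
```

Emit:
jog_arm:
  commands:
    - {"x": 3.15,"y": -1.63,"z": 0,"roll": 0}
    - {"x": 3.15,"y": -1.63,"z": 0,"roll": 0}
    - {"x": 3.15,"y": -1.63,"z": 0,"roll": 0}
    - {"x": 3.15,"y": -1.63,"z": 0,"roll": 0}
    - {"x": 0,"y": 0,"z": 0,"roll": -0.15}
    - {"x": 0,"y": 0,"z": 0,"roll": -0.15}
    - {"x": 0,"y": 0,"z": 0,"roll": -0.15}
    - {"x": 0,"y": 0,"z": 0,"roll": -0.15}
    - {"x": 0,"y": 0,"z": 0,"roll": -0.15}
    - {"x": 0,"y": 0,"z": 0,"roll": -0.15}
    - {"x": 0,"y": 0,"z": 0,"roll": -0.15}
    - {"x": 0,"y": 0,"z": 0,"roll": 0}

```text
clock: 5.35
tool_pos: [0.4912, 0.0076, 0.2512]
orientation: [-179.9, 0.0, -106.5]
force: [0.6, 0.7, 0.0]
opening: 0.0878
```

```bash
python3 - <<'E'
from h import *
o=ctrl.get_obs(); print(o['tool_pos'],o['orientation'],o['joint_pos'].round(1))
o,s=snap('wrist','w3.png')
p=np.array([.4912,.0081]); y=np.radians(o['orientation'][2]); d=p-o['tool_pos'][:2]
print('tool dx,dy', d@[np.cos(y),np.sin(y)], d@[np.sin(y),-np.cos(y)])
print([proj(cam(s,o),[.4912,.0081,z]).round(0) for z in (.0,.09)])
E
```

```text
[0.49118753 0.00758009 0.25119694] [-1.79945862e+02  4.64336297e-02 -1.06545393e+02] [ 23.9   2.  -19.6  -0.  -68.3 -40.4]
tool dx,dy -0.0005019325541794229 0.00013609935661840157
[array([255., 168.]), array([255., 181.])]
```

View pics/w3.png

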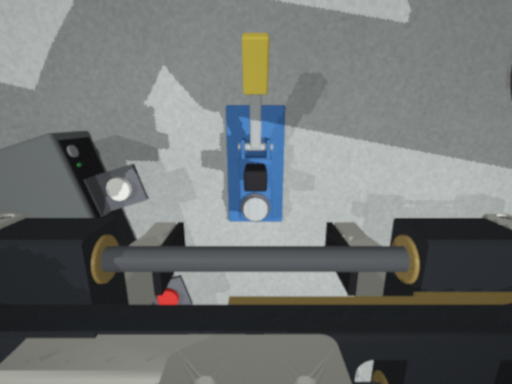

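Emit:
jog_arm:
  commands:
    - {"x": 0,"y": 0,"z": 4,"roll": 0}
    - {"x": 0,"y": 0,"z": 4,"roll": 0}
    - {"x": 0,"y": 0,"z": 4,"roll": 0}
    - {"x": 0,"y": 0,"z": 3,"roll": 0}
    - {"x": 0,"y": 0,"z": 2,"roll": 0}
    - {"x": 0,"y": 0,"z": 2,"roll": 0}
    - {"x": 0,"y": 0,"z": 0,"roll": 0}

```text
clock: 6.1
tool_pos: [0.49, 0.0075, 0.0586]
orientation: [179.8, -0.1, -106.9]
force: [-0.4, -0.2, 0.2]
opening: 0.0879
```

Emit:
jog_arm:
  commands:
    - {"x": 0,"y": 0,"z": 0,"roll": 0}
    - {"x": 0,"y": 0,"z": 0,"roll": 0}
    - {"x": 0,"y": 0,"z": 0,"roll": 0}
    - {"x": 0,"y": 0,"z": 0,"roll": 0}
    - {"x": 0,"y": 0,"z": 0,"roll": 0}
    - {"x": 0,"y": 0,"z": 0,"roll": 0}
  gripper: 1.5

```text
clock: 6.7
tool_pos: [0.4922, 0.0087, 0.0608]
orientation: [-180.0, 0.0, -106.6]
force: [-1.3, 0.3, 1.1]
opening: 0.0452
```

Emit:
jog_arm:
  commands:
    - {"x": 0,"y": 0,"z": 0,"roll": 0}
    - {"x": 0,"y": 0,"z": 0,"roll": 0}
    - {"x": 0,"y": 0,"z": 0,"roll": 0}
    - {"x": 0,"y": 0,"z": 0,"roll": 0}
    - {"x": 0,"y": 0,"z": 0,"roll": 0}
    - {"x": 0,"y": 0,"z": 0,"roll": 0}

```text
clock: 7.3
tool_pos: [0.4916, 0.0086, 0.0604]
orientation: [180.0, -0.0, -106.6]
force: [-4.2, 2.1, 3.5]
opening: 0.0281
```

Emit:
jog_arm:
  commands:
    - {"x": 0,"y": 0,"z": -0.7,"roll": 0}
    - {"x": 0,"y": 0,"z": -0.8,"roll": 0}
    - {"x": 0,"y": 0,"z": 0,"roll": 0.1}
    - {"x": 0,"y": 0,"z": 0,"roll": 0.12}
    - {"x": 0,"y": 0,"z": 0,"roll": 0.15}
    - {"x": 0,"y": 0,"z": 0,"roll": 0.15}
    - {"x": 0,"y": 0,"z": 0,"roll": 0.15}
    - {"x": 0,"y": 0,"z": 0,"roll": 0.15}
    - {"x": 0,"y": 0,"z": 0,"roll": 0.15}
    - {"x": 0,"y": 0,"z": 0,"roll": 0.15}
    - {"x": 0,"y": 0,"z": 0,"roll": 0.1}
    - {"x": 0,"y": 0,"z": 0,"roll": 0.056}

```text
clock: 8.5
tool_pos: [0.492, 0.0086, 0.0757]
orientation: [180.0, -0.0, -180.0]
force: [-0.2, -1.0, -8.1]
opening: 0.0281
```

```bash
python3 - <<'E'
from h import *
o=ctrl.get_obs(); print(o['tool_pos'],o['orientation'],o['force'],o['opening'])
o,s=snap('wrist','w4.png')
E
```

```text
[0.49203673 0.00855202 0.07573522] [ 1.79995851e+02 -3.07321534e-03 -1.79965363e+02] [-0.22676735 -0.99056466 -8.08660332] 0.02810093252311224
```

View pics/w4.png

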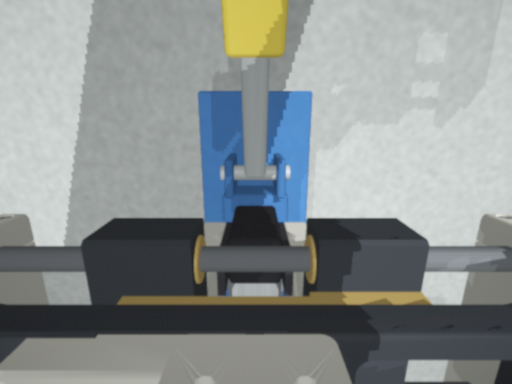

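Emit:
jog_arm:
  commands:
    - {"x": -0.8,"y": 2.4,"z": 0,"roll": 0}
    - {"x": -1.5,"y": 3.0,"z": 0,"roll": 0}
    - {"x": -1.5,"y": 3.0,"z": 0,"roll": 0}
    - {"x": -1.5,"y": 3.0,"z": 0,"roll": 0}
    - {"x": -0.6,"y": 2.0,"z": 0,"roll": 0}
    - {"x": 0,"y": 0,"z": 0.6,"roll": 0}
    - {"x": 0,"y": 0,"z": 0.6,"roll": 0}
    - {"x": 0,"y": 0,"z": 0.1,"roll": 0}
    - {"x": 0,"y": 0,"z": 0,"roll": 0}

```text
clock: 9.45
tool_pos: [0.5496, 0.1418, 0.0621]
orientation: [-180.0, -0.1, -179.8]
force: [0.3, 0.8, -8.4]
opening: 0.028
```

```bash
python3 - <<'E'
from h import *
import pickle
o=ctrl.get_obs(); print(o['tool_pos'],o['orientation'],o['force'],o['opening'])
o,s=snap('wrist','w5.png');pickle.dump((o,s),open('w5.pkl','wb'))
for n in ['scene','side']:snap(n,n+'5.png')
a=cv2.imread('pics/scene5.png')[110:240,180:350]; cv2.imwrite('pics/sc5.png',cv2.resize(a,None,fx=4,fy=4,interpolation=cv2.INTER_CUBIC))
a=cv2.imread('pics/side5.png')[150:260,170:340]; cv2.imwrite('pics/sd5.png',cv2.resize(a,None,fx=4.6,fy=4.6,interpolation=cv2.INTER_CUBIC))
E
```

```text
[0.54963775 0.14180724 0.06208726] [-1.79950750e+02 -7.98049799e-02 -1.79760069e+02] [ 0.27987288  0.81449435 -8.36187245] 0.027975986111484736
```

View pics/w5.png

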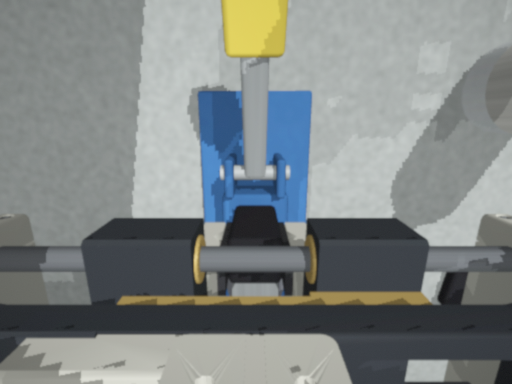

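View pics/sc5.png

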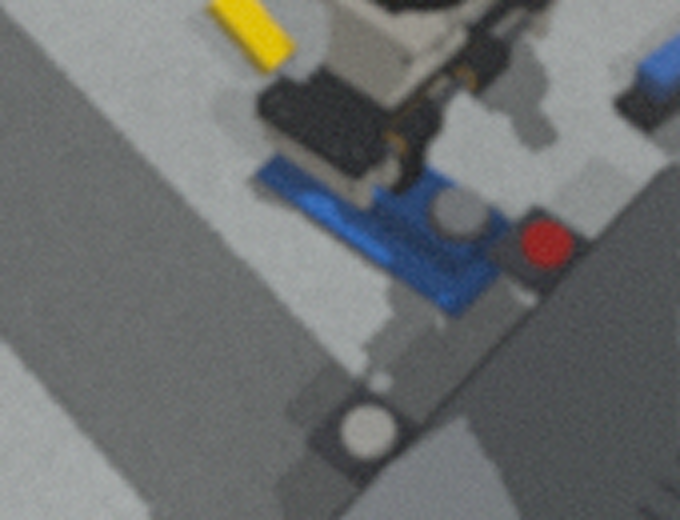

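View pics/sd5.png

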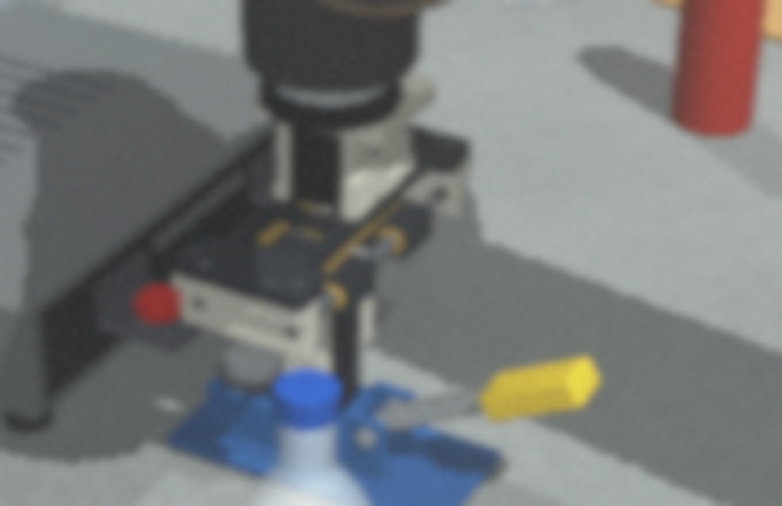

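```bash
python3 - <<'E'
from h import *
C=cam(ctrl.snapshot('scene')); sc=lambda a:np.array(a)/4+[180,110]
print('saddle',atz(C,sc((461,211)),.0515).round(4))
for p,z in [((548,242),.073),((368,430),.073),((490,250),.064),((538,206),.064),((312,440),.064)]: print(atz(C,sc(p),z).round(4))
for p in [(460,318),(250,180)]: print('base',atz(C,sc(p),.0095).round(4))
o=ctrl.get_obs(); print(o['tool_pos'],o['force'])
E
```

```text
saddle [0.6049 0.138  0.0515]
[0.6667 0.1409 0.073 ]
[ 0.6673 -0.0292  0.073 ]
[0.641  0.1186 0.064 ]
[0.6431 0.1648 0.064 ]
[ 0.645  -0.0511  0.064 ]
base [0.6405 0.0983 0.0095]
base [0.4667 0.0908 0.0095]
[0.55054781 0.14254601 0.06294848] [ 0.4357096  -0.28040772 -8.01478159]
```

Emit:
jog_arm:
  commands:
    - {"x": 0,"y": 0.1,"z": 0.1,"roll": 0}
    - {"x": -0.5,"y": 0,"z": 0,"roll": 0}
    - {"x": -0.8,"y": 0,"z": 0,"roll": 0}
    - {"x": -0.8,"y": 0,"z": 0,"roll": 0}
    - {"x": -0.8,"y": 0,"z": 0,"roll": 0}
    - {"x": -0.8,"y": 0,"z": 0,"roll": 0}
    - {"x": -0.8,"y": 0,"z": 0,"roll": 0}
    - {"x": -0.8,"y": 0,"z": 0,"roll": 0}
    - {"x": -0.7,"y": 0,"z": 0,"roll": 0}
    - {"x": -0.4,"y": 0,"z": 0,"roll": 0}
    - {"x": 0,"y": 0,"z": 0,"roll": 0}
    - {"x": 0,"y": 0,"z": 0,"roll": 0}

```text
clock: 10.85
tool_pos: [0.6141, 0.1441, 0.0614]
orientation: [-180.0, -0.0, -179.7]
force: [-0.0, 0.0, -9.9]
opening: 0.0279
```

```bash
cat > look.py <<'E'
from h import *
import sys
k=sys.argv[1]
o=ctrl.get_obs(); print(o['clock'],o['tool_pos'].round(4),o['orientation'].round(2),o['force'].round(1),o['opening'])
for n in ['scene','side']:snap(n,n+k+'.png')
a=cv2.imread(f'pics/scene{k}.png')[110:240,200:360]; a=cv2.resize(a,None,fx=3.1,fy=3.1,interpolation=cv2.INTER_CUBIC)
b=cv2.imread(f'pics/side{k}.png')[150:280,100:340]; b=cv2.resize(b,None,fx=3.1,fy=3.1,interpolation=cv2.INTER_CUBIC)
cv2.imwrite(f'pics/sc{k}.png',a);cv2.imwrite(f'pics/sd{k}.png',b)
E
python3 look.py 6
```

```text
10.85 [0.6141 0.1441 0.0614] [-1.7999e+02 -4.0000e-02 -1.7974e+02] [-0.   0.  -9.9] 0.02787590150080252
```

View pics/sc6.png

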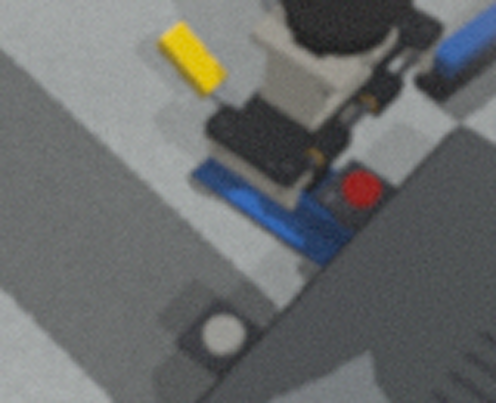

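View pics/sd6.png

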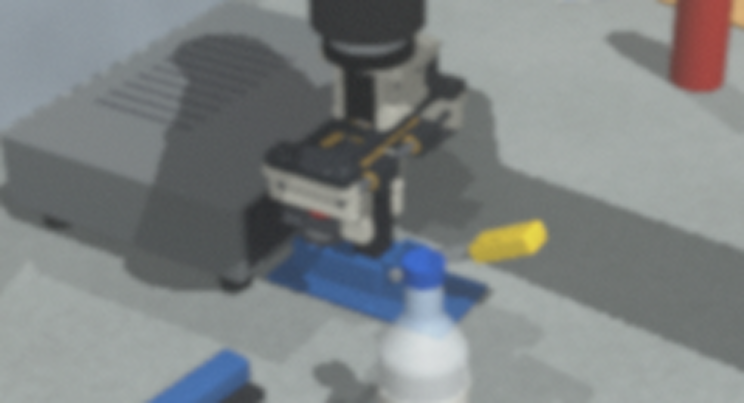

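Emit:
jog_arm:
  commands:
    - {"x": 0,"y": 0,"z": 0.1,"roll": 0}
    - {"x": 0,"y": 0,"z": 0,"roll": 0}
    - {"x": 0,"y": 0,"z": 0,"roll": 0}

```text
clock: 11.25
tool_pos: [0.6143, 0.1442, 0.0606]
orientation: [-180.0, -0.0, -179.7]
force: [0.0, -0.5, -8.6]
opening: 0.028
```

Emit:
jog_arm:
  commands:
    - {"x": 0,"y": 0,"z": 0.07,"roll": 0}
    - {"x": 0,"y": 0,"z": 0.05,"roll": 0}
    - {"x": 0,"y": 0,"z": 0,"roll": 0}

```text
clock: 11.55
tool_pos: [0.6144, 0.1443, 0.0605]
orientation: [180.0, 0.0, -179.7]
force: [-5.9, 0.9, 2.8]
opening: 0.0277
```

Emit:
jog_arm:
  commands:
    - {"x": 0,"y": 0,"z": 0,"roll": 0}
    - {"x": 0,"y": 0,"z": 0,"roll": 0}
    - {"x": 0,"y": 0,"z": 0,"roll": 0}
    - {"x": 0,"y": 0,"z": -1,"roll": 0}
    - {"x": 0,"y": 0,"z": -2,"roll": 0}
    - {"x": 0,"y": 0,"z": -4,"roll": 0}
    - {"x": 0,"y": 0,"z": -4,"roll": 0}
    - {"x": 0,"y": 0,"z": -4,"roll": 0}
    - {"x": 0,"y": 0,"z": -3,"roll": 0}
    - {"x": 0,"y": 0,"z": -1,"roll": 0}
    - {"x": 0,"y": 0,"z": 0,"roll": 0}
  gripper: 7

```text
clock: 12.65
tool_pos: [0.6152, 0.1445, 0.252]
orientation: [179.9, 0.2, -179.7]
force: [-0.1, -0.0, 1.1]
opening: 0.0701
```

```bash
python3 look.py 7; python3 - <<'E'
from h import *
import pickle
o,s=snap('wrist','w7.png');pickle.dump((o,s),open('w7.pkl','wb'))
E
```

```text
12.65 [0.6152 0.1445 0.252 ] [ 179.89    0.22 -179.72] [-0.1 -0.   1.1] 0.07014807975993517
```

View pics/w7.png

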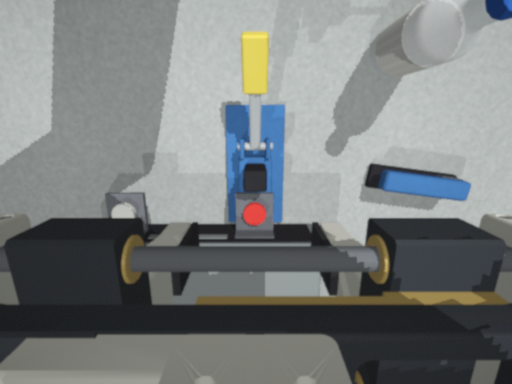

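View pics/sc7.png

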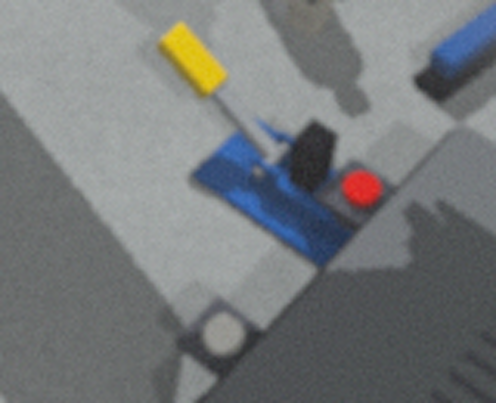

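View pics/sd7.png

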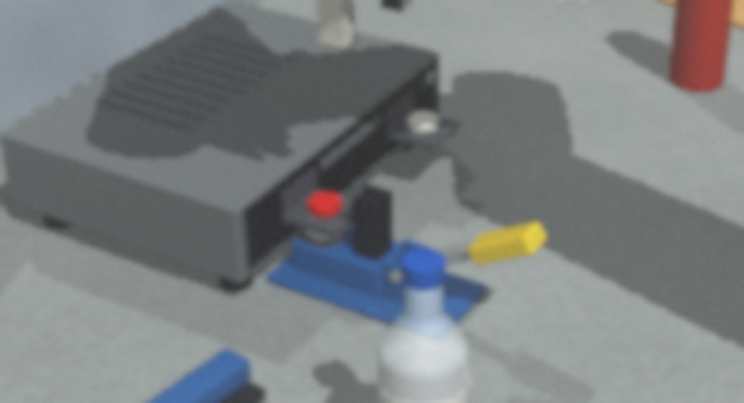

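```bash
python3 - <<'E'
import cv2
a=cv2.imread('pics/w7.png')[90:250,205:305]; cv2.imwrite('pics/w7c.png',cv2.resize(a,None,fx=3.7,fy=3.7,interpolation=cv2.INTER_CUBIC))
E
```

```text
(no output)
```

View pics/w7c.png

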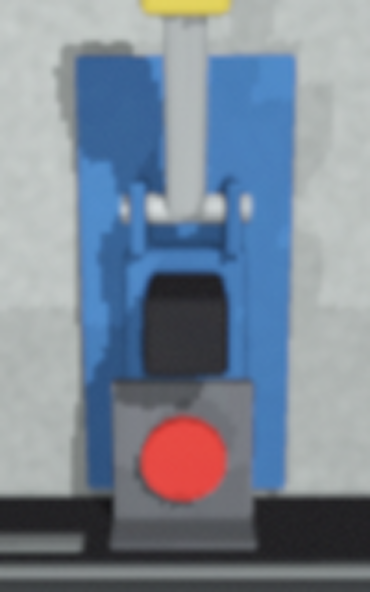

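```bash
python3 - <<'E'
from h import *
import pickle
o,s=pickle.load(open('w7.pkl','rb')); C=cam(s,o); c=lambda p:np.array(p)/3.7+[205,90]
for b in (0,-.005):
  print('bias',b)
  for n,p,z in [('rear L',(76,56),.008),('rear R',(295,56),.008),('front L',(88,488),.008),('front R',(285,488),.008),('tip',(113,382),.064),('tip',(250,382),.064),('lug front',(111,520),.064),('lug front',(255,520),.064),('post',(146,297),.095),('post',(227,297),.095),('post fr',(186,375),.095),('cap',(184,458),.073)]: print(n,atz(C,c(p),z+b).round(4))
E
```

```text
bias 0
rear L [0.5249 0.1023 0.008 ]
rear R [0.5246 0.1845 0.008 ]
front L [0.6981 0.1032 0.008 ]
front R [0.6977 0.186  0.008 ]
tip [0.6366 0.1184 0.064 ]
tip [0.6364 0.1666 0.064 ]
lug front [0.6888 0.1169 0.064 ]
lug front [0.6885 0.1695 0.064 ]
post [0.6006 0.1314 0.095 ]
post [0.6005 0.1567 0.095 ]
post fr [0.6257 0.144  0.095 ]
cap [0.6615 0.1435 0.073 ]
bias -0.005
rear L [0.5247 0.1017 0.003 ]
rear R [0.5243 0.1851 0.003 ]
front L [0.7    0.1027 0.003 ]
front R [0.6996 0.1866 0.003 ]
tip [0.6379 0.1181 0.059 ]
tip [0.6377 0.1669 0.059 ]
lug front [0.6909 0.1166 0.059 ]
lug front [0.6906 0.1699 0.059 ]
post [0.6015 0.1312 0.09  ]
post [0.6014 0.1569 0.09  ]
post fr [0.627 0.144 0.09 ]
cap [0.6633 0.1435 0.068 ]
```

Emit:
jog_arm:
  commands:
    - {"x": 2,"y": 0,"z": 0,"roll": 0}
    - {"x": 3,"y": 0,"z": 0,"roll": 0}
    - {"x": 3,"y": 0,"z": 0,"roll": 0}
    - {"x": 3,"y": 0,"z": 0,"roll": 0}
    - {"x": 2,"y": 0,"z": 0,"roll": 0}
    - {"x": 0,"y": 0,"z": 3,"roll": 0}
    - {"x": 0,"y": 0,"z": 3,"roll": 0}
    - {"x": 0,"y": 0,"z": 3,"roll": 0}
    - {"x": 0,"y": 0,"z": 2.5,"roll": 0}
    - {"x": 0,"y": 0,"z": 1,"roll": 0}
    - {"x": 0,"y": 0,"z": 0,"roll": 0}
    - {"x": 0,"y": 0,"z": 0,"roll": 0}
  gripper: 0

```text
clock: 14.0
tool_pos: [0.4848, 0.1437, 0.1248]
orientation: [-180.0, 0.0, -179.7]
force: [0.4, -0.2, 0.3]
opening: 0.0003
```

```bash
python3 look.py 8; python3 - <<'E'
from h import *
o,s=snap('wrist','w8.png')
E
```

```text
14.0 [0.4848 0.1437 0.1248] [-1.7998e+02  1.0000e-02 -1.7971e+02] [ 0.4 -0.2  0.3] 0.0002855791406603558
```

View pics/w8.png

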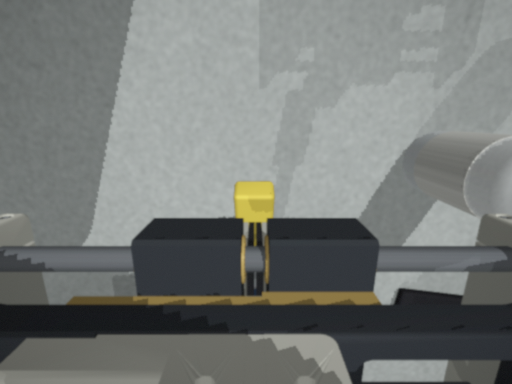

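View pics/side8.png

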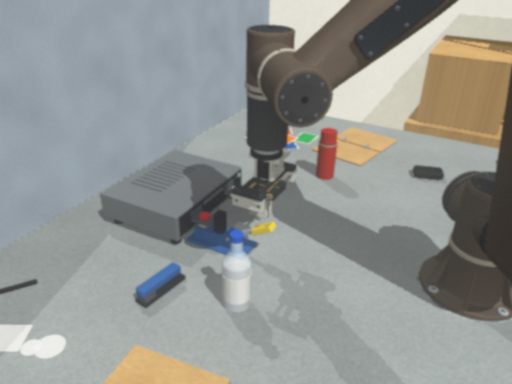

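View pics/scene8.png

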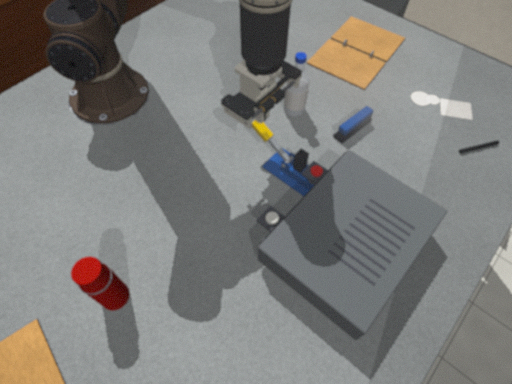

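Emit:
jog_arm:
  commands:
    - {"x": 0,"y": 0,"z": 0.8,"roll": 0}
    - {"x": 0,"y": 0,"z": 0.8,"roll": 0}
    - {"x": 0,"y": 0,"z": 0.6,"roll": 0}
    - {"x": 0.1,"y": 0,"z": 0.6,"roll": 0}
    - {"x": 0.1,"y": 0,"z": 0.6,"roll": 0}
    - {"x": 0,"y": 0,"z": 0,"roll": 0}

```text
clock: 14.75
tool_pos: [0.4821, 0.1435, 0.0896]
orientation: [-180.0, -0.0, -179.7]
force: [-0.0, 0.7, 2.3]
opening: 0.0003
```

Emit:
jog_arm:
  commands:
    - {"x": 0.1,"y": 0,"z": 0.5,"roll": 0}
    - {"x": 0.1,"y": 0,"z": 0.5,"roll": 0}
    - {"x": 0.1,"y": 0,"z": 0.5,"roll": 0}
    - {"x": 0.1,"y": 0,"z": 0.4,"roll": 0}
    - {"x": 0.1,"y": 0,"z": 0.4,"roll": 0}
    - {"x": 0,"y": 0,"z": 0.4,"roll": 0}
    - {"x": 0,"y": 0,"z": 0.4,"roll": 0}
    - {"x": 0,"y": 0,"z": 0.4,"roll": 0}
    - {"x": 0,"y": 0,"z": 0.3,"roll": 0}
    - {"x": 0,"y": 0,"z": 0.2,"roll": 0}
    - {"x": 0,"y": 0,"z": 0,"roll": 0}
    - {"x": 0,"y": 0,"z": 0,"roll": 0}

```text
clock: 15.95
tool_pos: [0.4759, 0.1431, 0.0504]
orientation: [-179.9, -0.1, -179.7]
force: [-8.1, 0.8, 12.0]
opening: 0.0004
```

```bash
python3 look.py 9
```

```text
15.95 [0.4759 0.1431 0.0504] [-1.7995e+02 -1.3000e-01 -1.7974e+02] [-8.1  0.8 12. ] 0.0003616435176357929
```

View pics/sd9.png

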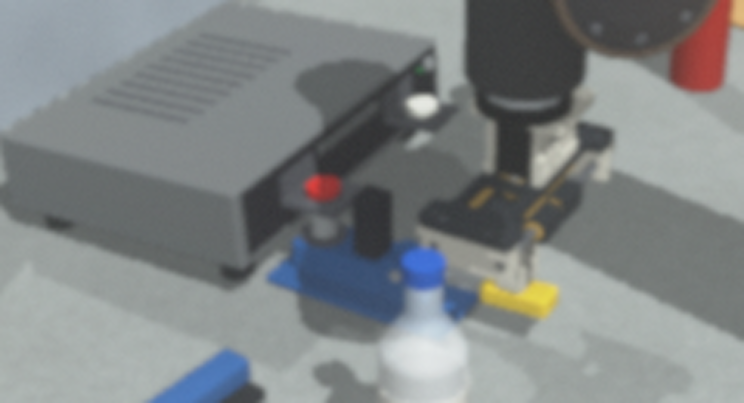

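View pics/sc9.png

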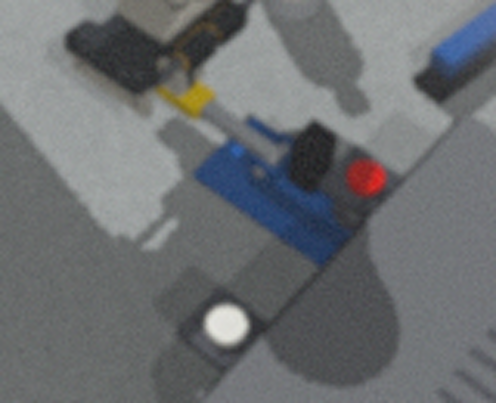

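Emit:
jog_arm:
  commands:
    - {"x": 0,"y": 0,"z": -0.4,"roll": 0}
    - {"x": 0,"y": 0,"z": -0.4,"roll": 0}
    - {"x": 0,"y": 0,"z": -0.4,"roll": 0}
    - {"x": -0.1,"y": 0,"z": -0.4,"roll": 0}
    - {"x": -0.1,"y": 0,"z": -0.4,"roll": 0}
    - {"x": -0.1,"y": 0,"z": -0.5,"roll": 0}
    - {"x": -0.1,"y": 0,"z": -0.5,"roll": 0}
    - {"x": -0.1,"y": 0,"z": -0.6,"roll": 0}
    - {"x": -0.1,"y": 0,"z": -0.6,"roll": 0}
    - {"x": -0.1,"y": 0,"z": -0.8,"roll": 0}
    - {"x": 0,"y": 0,"z": -1.0,"roll": 0}
    - {"x": 0,"y": 0,"z": -1.0,"roll": 0}

```text
clock: 17.25
tool_pos: [0.4838, 0.1433, 0.1207]
orientation: [-180.0, -0.1, -179.7]
force: [-0.8, 0.7, 0.0]
opening: 0.0006
```

Emit:
jog_arm:
  commands:
    - {"x": 0,"y": 0,"z": 0,"roll": 0}
    - {"x": 0,"y": 0,"z": 0,"roll": 0}
    - {"x": 0,"y": 0,"z": 0,"roll": 0}
    - {"x": 0,"y": 0,"z": 0,"roll": 0}
    - {"x": 0,"y": 0,"z": 0,"roll": 0}

```text
clock: 17.75
tool_pos: [0.4842, 0.1435, 0.12]
orientation: [-180.0, -0.0, -179.7]
force: [0.1, 0.1, 0.5]
opening: 0.0003
```

```bash
python3 look.py 10
```

```text
17.75 [0.4842 0.1435 0.12  ] [-1.7998e+02 -3.0000e-02 -1.7972e+02] [0.1 0.1 0.5] 0.00031323703811480917
```

View pics/sd10.png

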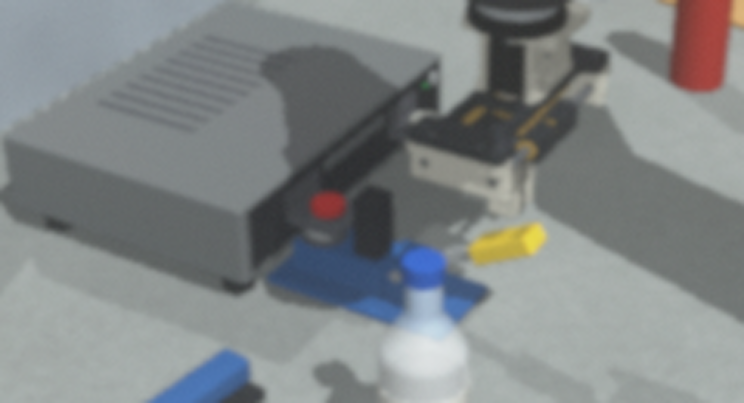

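View pics/sc10.png

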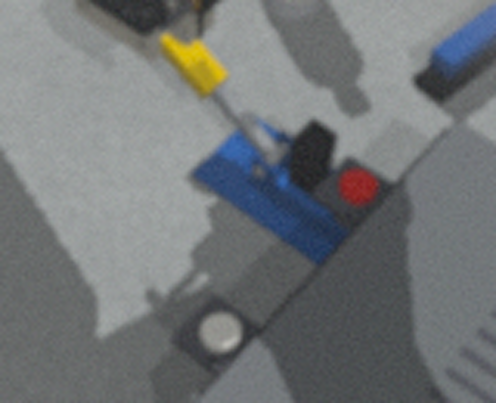

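```bash
python3 - <<'E'
from h import *
def g(k): return cv2.GaussianBlur(cv2.cvtColor(cv2.imread(f'pics/scene{k}.png'),cv2.COLOR_BGR2GRAY).astype(np.float32),(0,0),1)
a=g(7)
for k in (0,8,9,10):
    b=g(k)
    for n,(r0,r1,c0,c1) in {'rear':(180,345,350,450),'jackbase':(145,200,258,300),'rightcorner':(235,340,255,370),'stapler':(100,145,330,380),'paper':(85,160,400,500)}.items():
        w=cv2.createHanningWindow((c1-c0,r1-r0),cv2.CV_32F); print(k,n,np.round(cv2.phaseCorrelate(a[r0:r1,c0:c1],b[r0:r1,c0:c1],w),2))
# caps by colour
for k in (0,7,8,9,10):
    for cn in ('scene','side'):
        i=cv2.imread(f'pics/{cn}{k}.png').astype(int); m=(i[...,2]>1.8*i[...,1])&(i[...,2]>110)
        sl=(slice(155,190),slice(300,335)) if cn=='scene' else (slice(200,226),slice(190,220))
        ys,xs=np.nonzero(m[sl]); print(k,cn,'red',xs.mean().round(2),ys.mean().round(2),len(xs))
C=cam(ctrl.snapshot('scene'));print(atz(C,(318,171),.073)-atz(C,(317,171),.073),atz(C,(317,172),.073)-atz(C,(317,171),.073))
E
```

```text
Traceback (most recent call last):
ValueError: setting an array element with a sequence. The requested array has an inhomogeneous shape after 1 dimensions. The detected shape was (2,) + inhomogeneous part.
```

```bash
python3 - <<'E'
from h import *
def g(k): return cv2.GaussianBlur(cv2.cvtColor(cv2.imread(f'pics/scene{k}.png'),cv2.COLOR_BGR2GRAY).astype(np.float32),(0,0),1)
a=g(7)
for k in (0,8,9,10):
    b=g(k)
    for n,(r0,r1,c0,c1) in {'rear':(180,345,350,450),'jackbase':(145,200,258,300),'rightcorner':(235,340,255,370),'stapler':(100,145,330,380),'paper':(85,160,400,500)}.items():
        w=cv2.createHanningWindow((c1-c0,r1-r0),cv2.CV_32F); d,q=cv2.phaseCorrelate(a[r0:r1,c0:c1],b[r0:r1,c0:c1],w); print(k,n,np.round(d,2),round(q,2))
for k in (0,7,8,9,10):
    for cn in ('scene','side'):
        i=cv2.imread(f'pics/{cn}{k}.png').astype(int); m=(i[...,2]>1.8*i[...,1])&(i[...,2]>90)
        sl=(slice(155,190),slice(300,335)) if cn=='scene' else (slice(200,226),slice(190,220))
        ys,xs=np.nonzero(m[sl]); print(k,cn,'red',xs.mean().round(2),ys.mean().round(2),len(xs))
C=cam(ctrl.snapshot('scene'));print(atz(C,(318,171),.073)-atz(C,(317,171),.073),atz(C,(317,172),.073)-atz(C,(317,171),.073))
E
```

```text
0 rear [0.08 0.05] 0.76
0 jackbase [0.92 0.19] 0.25
0 rightcorner [-0.04  0.13] 0.46
0 stapler [0.07 0.44] 1.23
0 paper [0.04 0.45] 1.1
8 rear [0.07 0.04] 0.79
8 jackbase [ 0.65 -0.32] 0.95
8 rightcorner [-0.29 -0.03] 0.31
8 stapler [0.06 0.45] 0.57
8 paper [0.11 0.32] 0.88
9 rear [ 0.46 -0.2 ] 0.72
9 jackbase [0.64 0.03] 0.84
9 rightcorner [ 0.25 -1.08] 0.36
9 stapler [ 2.92 -4.97] 0.08
9 paper [-0.02  0.22] 0.75
10 rear [-0.31 -0.62] 0.69
10 jackbase [ 0.74 -0.22] 0.96
10 rightcorner [0.27 0.68] 0.35
10 stapler [-4.68  4.11] 0.17
10 paper [-0.04  0.14] 0.64
0 scene red 16.23 15.46 122
0 side red 14.32 15.05 80
7 scene red 16.24 15.44 124
7 side red 14.32 15.05 80
8 scene red 16.16 15.5 116
8 side red 14.25 15.49 72
9 scene red 17.76 12.04 121
9 side red 13.71 9.95 77
10 scene red 15.05 14.85 113
10 side red 15.27 15.63 71
[0.00180968 0.00160553 0.        ] [ 0.00174187 -0.00237631  0.        ]
```

Emit:
jog_arm:
  commands:
    - {"x": 0,"y": 0,"z": 0.8,"roll": 0}
    - {"x": 0,"y": 0,"z": 0.7,"roll": 0}
    - {"x": 0.1,"y": 0,"z": 0.6,"roll": 0}
    - {"x": 0.2,"y": 0,"z": 0.6,"roll": 0}
    - {"x": 0.2,"y": 0,"z": 0.6,"roll": 0}
    - {"x": 0.2,"y": 0,"z": 0.6,"roll": 0}
    - {"x": 0.2,"y": 0,"z": 0.5,"roll": 0}
    - {"x": 0.1,"y": 0,"z": 0.5,"roll": 0}
    - {"x": 0.1,"y": 0,"z": 0.5,"roll": 0}
    - {"x": 0,"y": 0,"z": 0.5,"roll": 0}
    - {"x": 0,"y": 0,"z": 0.3,"roll": 0}
    - {"x": 0,"y": 0,"z": 0.3,"roll": 0}

```text
clock: 19.1
tool_pos: [0.472, 0.1431, 0.0553]
orientation: [-180.0, -0.1, -179.7]
force: [-8.1, 0.8, 12.6]
opening: 0.0006
```

Emit:
jog_arm:
  commands:
    - {"x": 0,"y": 0,"z": 0.2,"roll": 0}
    - {"x": 0,"y": 0,"z": 0.1,"roll": 0}
    - {"x": 0,"y": 0,"z": 0,"roll": 0}
    - {"x": 0,"y": 0,"z": 0,"roll": 0}
    - {"x": 0,"y": 0,"z": 0,"roll": 0}

```text
clock: 19.6
tool_pos: [0.4717, 0.143, 0.0522]
orientation: [-179.9, -0.1, -179.7]
force: [-9.2, 1.1, 11.7]
opening: 0.0003
```

```bash
python3 look.py 11; python3 - <<'E'
from h import *
for k in (7,9,11):
    for cn in ('scene','side'):
        i=cv2.imread(f'pics/{cn}{k}.png').astype(int); m=(i[...,2]>1.8*i[...,1])&(i[...,2]>90)
        sl=(slice(155,190),slice(300,335)) if cn=='scene' else (slice(200,226),slice(190,220))
        ys,xs=np.nonzero(m[sl]); print(k,cn,'red',xs.mean().round(2),ys.mean().round(2),len(xs))
E
```

```text
19.6 [0.4717 0.143  0.0522] [-1.7994e+02 -1.4000e-01 -1.7974e+02] [-9.2  1.1 11.7] 0.0003302344811282473
7 scene red 16.24 15.44 124
7 side red 14.32 15.05 80
9 scene red 17.76 12.04 121
9 side red 13.71 9.95 77
11 scene red 16.37 11.34 120
11 side red 14.89 10.43 74
```

View pics/sd11.png

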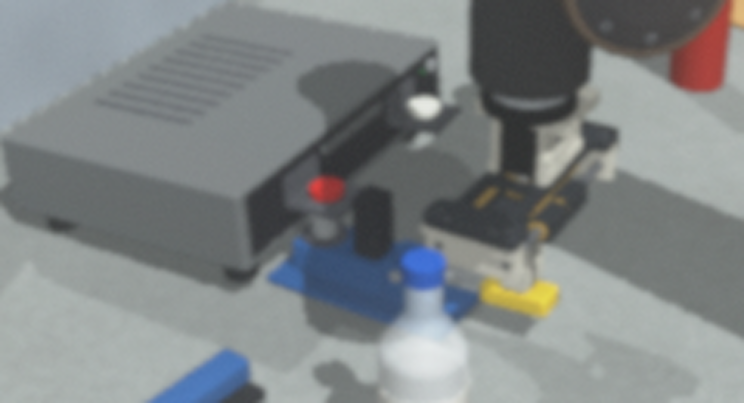

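View pics/sc11.png

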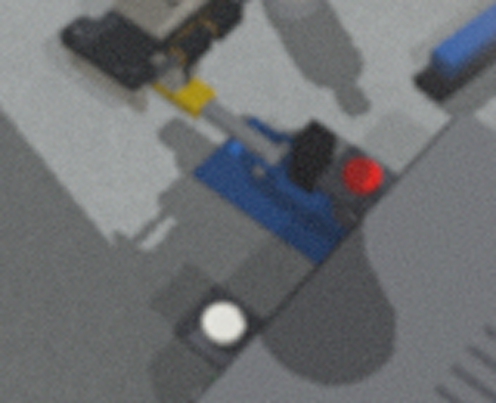

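```bash
python3 - <<'E'
from h import *
C={n:cam(ctrl.snapshot(n)) for n in ('scene','side')}
for k,a,b in [(7,(16.24,15.44),(14.32,15.05)),(9,(17.76,12.04),(13.71,9.95)),(11,(16.37,11.34),(14.89,10.43))]:
    print(k,tri([ray(C['scene'],np.add(a,(300,155))),ray(C['side'],np.add(b,(190,200)))])[0].round(4))
o=ctrl.get_obs();print(o['tool_pos'],o['force'])
ctrl.close_job()
E
```

```text
7 [0.6633 0.1441 0.0667]
9 [0.6648 0.1441 0.0823]
11 [0.661  0.1439 0.0818]
[0.4717494  0.14295064 0.05224644] [-8.26429679  1.53907531 10.96982973]
the job is handed in; nothing more can be done
```

The front of the computer is raised on the jack under the red-capped lug, and I handed the job in with the arm still holding the handle down, at about 20 s.

- **Placing the jack:** I gripped it by its post, turned it about 73°, set it flat in front of the lug and slid it under. A wrist picture put the saddle within about 1 to 2 mm of the lug's centre.
- **Pumping:** I pressed the handle down, let it come fully up so the computer stood on its feet again, then pressed it down a second time and held it.
- **Lift reached:** In both presses the red cap rose about 15 mm, measured from two cameras. That puts the front feet about 12 mm off the table. The force on the tool stayed steady at about 11 N downward and 8 to 9 N sideways.
- **Caps and bystanders:** Both caps were still on their lugs, and the bottle, flask and stapler looked unmoved in the last pictures.

Two checks disagreed:

- **Computer crept:** After the trial pump it stood about 3 mm nearer the robot. I did not re-centre the jack, so the saddle ended about 3 to 4 mm off the lug's centre along x. The jack itself did not visibly move.
- **Heights read low:** In the pictures they came out about 5 mm below the stated values. I took this as a camera calibration error and allowed for it.

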